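Clamp a cheese roll for slicing and keep the trigger held

ROBOT

A 6-joint arm with a two-finger parallel gripper is mounted at the origin on a cart in front of the work surface, level with it; the furniture and walls round the work are solid. World frame = base frame: x ahead of the robot, y to its left, z up, the work surface at z = 0. Lengths are in m, angles in rad, forces in N, time in s.
With the tool pointing down it reaches from about 0.425 to 0.95 m from the base axis. Payload 3.5 kg.
Tool frame: the origin (TCP) lies between the finger pads; the fingertips stand 14 mm ahead of it and the grasp point (between the pads) lies 5 mm behind it; z points along the fingers, y is the line along which they close (so a half turn about z gives the same grasp; the last joint's range is limited). The gripper opens to 85 mm and grips with 20 to 120 N. Pads are 22 mm wide; open, the fingers measure 114 mm over their backs; the gripper's body (76 mm by 85 mm) begins 54 mm behind the grasp point. The pads swing forward as they close: fully open they stand 13 mm farther back than shut.
Start: joints at [1.098, 0.286, 1.577, -0, 1.279, -0.15], TCP at [0.214, 0.64, 0.222] pointing down, gripper open.
Joint ranges: [-2.77, 2.77], [-0.9, 2.22], [0.21, 2.48], [-1.53, 4.67], [0.24, 2.81], [-2.84, 2.84]. Speed limits (rad/s): [2.79, 2.79, 3.14, 3.14, 3.14, 3.14].

INTERFACE

Orientations are given as a unit quaternion [x, y, z, w].
In Python, from plant import * gives the robot as it stands.
- The arm moves only by the tool step_arm, never from a script. Its argument "commands" is a list of rows, each an object of numbers: "gripper": the gripper's target within -1 to 1 (shut at 1, half-way at 0, fully open at -1); "x", "y", "z": the shift along the tool's x, y, z in mm; "spin": the turn about the tool's z in degrees. A call has exactly 10 rows; each row shifts and turns the commanded pose from where the row before left it, along the tool's axes as they then stand; what a row does not reach is not made up. A row lasts 1/10 s, in which the tool goes at most 50 mm and 8.59 degrees, less where a joint would pass 70% of its speed; a pose out of reach is approached as far as the arm can. A call with a gripper value outside its range is refused whole. The fingers move at their own pace and stop on an object; "force" is the grip in N (left out, the last holds). Time passes only in rows, so rows that do not move let the fingers close, or fill a call up. It gives the time, the measured TCP pose, the force, the opening and the grip force at its end, in the units of the state.
- get_state(): the state, without advancing time (a new reading comes with each control period).
- read_camera(name): name is "side" or "top" or "wrist"; returns a dict with "color" (420x560x3 uint8, red, green, blue), "z_map" (420x560 float32, m along the optical axis (not along the pixel's ray), 0 where there is no reading), "fx", "fy", "cx", "cy" (pixels), "eye" and "attitude" of the camera in the world; the wrist camera has in their place "mount" (4x4, takes a point from camera to tool coordinates, whose origin is the TCP and whose axes are the flange's). Camera axes: x right, y up, looking along -z (the intrinsics and any distortion apply to the point x, -y, -z); pixel columns grow to the right and rows downward; lengths in m; the calibration is good to about 2 mm. A picture is of the moment at which its call begins: read the wrist's pose just before it.
- sign_off(): hands the job in; it is judged then, once.
The state is a dict: "time": time; "qpos": joint angles; "dq": joint speeds; "joint_efforts": joint torques, N m; "eef_pos": TCP position; "tcp_rot": TCP orientation; "contact_force": force on the tool from outside, world axes, zero at the start; "wrist_torque": the same for the moment, N m; "opening": opening from 0.0 (shut) to 1.0 (fully open); "finger_force": force on a finger pad.
Only numpy, scipy, OpenCV 4.12 (cv2) and the standard library are available. Lean on these libraries where they do the work, as an engineer would, in place of code of your own. Each camera call takes 0.05 s, during which the arm holds its last target. There are 200 camera calls.

TASK

Get the long cheese roll ready for slicing in the roll clamp: pull the clip-on guard up off the toothed fence and set it down on the worktop clear of the clamp, then lay the roll flat on the clamp's board between fence and pad, parallel to the fence with its middle between the jaws, and let go of it. Pump the trigger until the pad has pushed the roll against the fence and is itself pressed in about half way on its spring, never nearly all the way, which would crush the roll. The clamp keeps its pressure only while the trigger is held, so finish while holding the trigger pulled just so, and leave the other things as they are.

Things in the scene. Friction and masses are not known exactly. Their poses are not given: they have to be found in the camera images.
- clamp: Roll clamp, fixed: beech board 140 x 400 x 18 mm with a toothed steel fence at its -y end and a grey housing with a caulking-gun-like trigger drive in its middle. Origin: centre of the board's underside. x along the fence, y from fence to handle, z up. In mm: housing x -26..26, y 0..75, top z 114; fixed black handle, a post 24 thick, y 111..125, top z 168; rod axis x 0, z 40.
- fence: Toothed steel fence, fixed on the board, 100 mm along x, 10 mm thick, its top 66 mm above the worktop. Origin and axes are the clamp's.
- fence_face (a point): Centre of the fence's toothed face, at y = -172 mm in the clamp's frame, 42 mm above the worktop; the teeth stand 4 mm out of it towards +y. Axes as the clamp's.
- pad_face (a point): Centre of the pad's face (70 mm wide, 34 mm high, its lower edge 5 mm above the board), 40 mm above the worktop, at y = -47 mm in the clamp's frame when rod and pad are at 0. Axes as the clamp's. The bay between fence and pad is 105 to 125 mm long at the start.
- pad_plate: The pad, the rubber-faced moving jaw, 72 mm wide. Its origin is not on it (it is the clamp's when rod and pad are at 0): use point pad_face.
- rod (a joint): Travel of the toothed rod, with the pad on its end, towards the fence: 0 to 0.09 m, starts at 0 to 0.02. The trigger drives it this way only. A 4 N friction brake holds it while the trigger goes back; only if the pad's spring presses with more than 4 N does the rod slide back with the trigger, until 4 N or less remain.
- pad (a joint): How far the pad is pressed in on its spring: 0 free, 0.020 m fully in. The spring gives 1 N per mm, so this tells the pressure on the roll. The dark ring on the pad's shiny plunger meets the collar behind it when the pad is half way in (0.010 m). The bare roll sliding along the board presses it in by less than 1.5 mm.
- trigger (a joint): Angle of the trigger: 0 at rest (leaning 0.27 rad from upright towards the fence), 0.54 rad fully pulled. Its axis is along the clamp's x, at y 30, z 98 mm. A spring returns it. A full pull moves the rod 16 to 20 mm: up to 0.1 rad is idle until the pawl meets a tooth (teeth every 4 mm), then the rod moves about 4 mm per 0.1 rad. It takes 4 to 14 N at the bar.
- trigger_grip (a point): Centre of the trigger's round black cross bar, 18 mm thick, 48 mm long (along the clamp's x), 73 mm from the trigger's axis. In the clamp's frame at y 10.5, z 168 mm at rest; y 49.5, z 168 mm fully pulled (towards the handle, 50 mm of room left between). Can be pinched from above, fingers closing along the clamp's y, and swung to +y and back.
- trigger_lever: The trigger with its cross bar. Origin on the trigger's axis; its z axis points to the bar's centre, 73 mm away.
- guard: White plastic clip-on tooth guard, a cap open below: 109 mm (x) x 31 mm x 46 mm high, grip tab on top, 80 mm high in all, 60 g. Starts pushed down over the fence, held by two spring balls: pull straight up with about 8 N; unsnapped after 10 mm, clear of the fence after 45 mm. Origin: centre of its underside, 24 mm above the worktop while on the fence; axes as the clamp's.
- guard_tab (a point): Grip point on the guard's upright tab: 69 mm above the guard's underside, 11 mm below the tab's top. The tab is 12 mm thick (along the guard's y), 44 mm along x, and 34 mm high above the cap.
- roll: Long roll with baked cheese on top: 154 mm long, 57 mm wide, 45 mm high, about 70 g, lying flat on the worktop to the robot's right. Origin: centre of its underside. Its length runs 76 degrees counterclockwise from its x axis, seen from above.
- roll_mid (a point): Middle of the roll, 21 mm above its underside. Its x axis runs along the roll's length, y across it, z up. Take the roll here, across its width.
- oat_roll: Bystander: round seeded roll, about 90 mm wide, 47 mm high. Origin at its underside.
- bench_scraper: Bystander: dough scraper with a round black grip, 92 x 112 x 19 mm. Origin at its underside.
- sugar_shaker: Bystander: sugar shaker, 44 mm thick, 90 mm high. Origin at its underside.

How it is judged:
On the way, in this order (a step that is already met when the one before it is completed fails the run):
1. the guard is off the fence and rests on the worktop, let go (height (world z) of guard below 0.02 m and contact force between guard and clamp below 0.1 N and contact force between guard and fence below 0.1 N and contact force between the fingers and guard below 0.1 N and linear speed of guard below 0.03 m/s), for 0.2 s.
2. the roll lies on the board in the bay between fence and pad, parallel to the fence, let go (x of roll_mid in the frame of clamp between -0.035 and 0.035 m and z of roll_mid in the frame of clamp between 0.03 and 0.05 m and angle between the x axis of roll_mid and the x axis of clamp, either way round below 0.3 rad and angle between roll's own z axis and vertical below 0.3 rad and contact force between the fingers and roll below 0.1 N and linear speed of roll below 0.03 m/s and y of roll_mid in the frame of clamp between -0.16 and -0.06 m), for 0.2 s.
3. the pad, driven by the trigger, presses the roll against the fence (contact force between pad_plate and roll above 2 N and contact force between roll and fence above 1.5 N and value of joint trigger above 0.03 rad), for 0.1 s.
At the end, for the whole second after the job is handed in: Fingers still on the pulled trigger bar (over 0.03 rad); pad presses roll on fence with 6 to 14 N (6 to 14 mm in); roll flat, at rest, untouched by fingers, within 0.3 rad of parallel and 35 mm of centred; guard at rest on the worktop, let go, not touching the clamp (all of step 1 and contact force between pad_plate and roll between 6 and 14 N and value of joint pad between 0.006 and 0.014 m and contact force between roll and fence above 4 N and contact force between the fingers and trigger_lever above 1 N and value of joint trigger above 0.03 rad and y of roll_mid in the frame of clamp below -0.12 m and x of roll_mid in the frame of clamp between -0.035 and 0.035 m and z of roll_mid in the frame of clamp between 0.03 and 0.05 m and angle between the x axis of roll_mid and the x axis of clamp, either way round below 0.3 rad and angle between roll's own z axis and vertical below 0.3 rad and contact force between the fingers and roll below 0.1 N and linear speed of roll below 0.03 m/s); the arm keeps its last pose, push and grip.
It fails at once if the pad presses the roll with more than 18 N (crushed) (contact force between pad_plate and roll above 18 N).
It fails at once if the oat roll, the scraper or the sugar shaker is moved by more than 30 mm (distance of any of oat_roll, bench_scraper, sugar_shaker from where it was at the start of the episode above 0.03 m).
It also fails if it takes over 70 s, if anything falls off the work surface, if the arm or the gripper's body presses on something with over 40 N, if the wrist force passes 120 N, or if a joint passes its speed limit or range.

## Working session

There is one attempt and no reset: what is moved stays moved. The work goes in short steps, Python scripts to look and compute and a tool call to move; the robot and the scene stay as the last step left them, time stands still between calls to the robot, and variables do not carry over. Pictures are saved under pics/ and viewed, at most 10 in all, crops included, and the job is handed in when it is done.

Besides the shell and the picture viewer there is one more tool, called by a JSON object that holds its "api" and its "payload", one argument or row to a line. step_arm: Moves the arm, as the interface text tells. Its arguments: {"type":"object","properties":{"commands":{"type":"array"},"force":{"type":"number"}},"required":["commands"]}

```bash
mkdir -p pics; ls
cat > h.py <<'E'
from plant import *
import numpy as np, cv2
from scipy.spatial.transform import Rotation as R
def cloud(c, s=None):
    h,w=c["z_map"].shape; u,v=np.meshgrid(np.arange(w),np.arange(h)); z=c["z_map"]
    p=np.stack([(u-c["cx"])/c["fx"]*z,-(v-c["cy"])/c["fy"]*z,-z],-1)
    if "mount" in c:
        M=np.array(c["mount"]); p=p@M[:3,:3].T+M[:3,3]
        r=R.from_quat(s["tcp_rot"]).as_matrix(); return p@r.T+np.array(s["eef_pos"])
    a=np.array(c["attitude"]); r=a if a.shape==(3,3) else R.from_quat(a).as_matrix()
    return p@r.T+np.array(c["eye"])
E
python3 - <<'E'
from h import *
s=get_state();print(s)
ims=[]
for n in ["top","side"]:
    c=read_camera(n); print({k:v for k,v in c.items() if k not in("color","z_map")},(c["z_map"]>0).mean())
    cv2.imwrite(f"pics/{n}0.png",c["color"][...,::-1]); np.savez(f"{n}0.npz",P=cloud(c),**c)
E
```

```text
pics
{'time': 0.0, 'qpos': array([ 1.09799864e+00,  2.87169647e-01,  1.57817765e+00,  2.93361210e-06,
        1.27859085e+00, -1.50000453e-01]), 'dq': array([-8.94784109e-04,  1.76705274e-03, -7.69645253e-04,  8.59845330e-05,
       -4.67530515e-04,  9.60446925e-04]), 'joint_efforts': array([ 1.90652347e-03, -4.05990386e+01, -2.92626089e+01, -2.99738679e-05,
        5.88022638e-03, -2.77759042e-06]), 'eef_pos': array([0.21378398, 0.63953811, 0.22074419]), 'tcp_rot': array([ 1.60699111e-01,  9.87002746e-01, -1.11591555e-03, -3.60655736e-04]), 'contact_force': array([-0.47037659, -0.48985889, -0.29160335]), 'wrist_torque': array([ 0.01877573,  0.03072175, -0.00039746]), 'finger_force': 0.0, 'opening': 1.004343030361924}
{'fx': 505.2957739750876, 'fy': 505.2957739750876, 'cx': 286.7647916349401, 'cy': 215.78089658078738, 'eye': array([ 0.04923853, -0.01130474,  1.64258478]), 'attitude': array([ 0.12347972, -0.11093967, -0.66403846,  0.72903914])} 0.9958205782312926
{'fx': 510.7416037011345, 'fy': 510.7416037011345, 'cx': 267.6589674775503, 'cy': 200.86881273232103, 'eye': array([ 0.41656361, -1.07913627,  0.72290587]), 'attitude': array([ 0.52097841, -0.03772182, -0.04832504,  0.85136552])} 0.9342857142857143
```

View pics/top0.png

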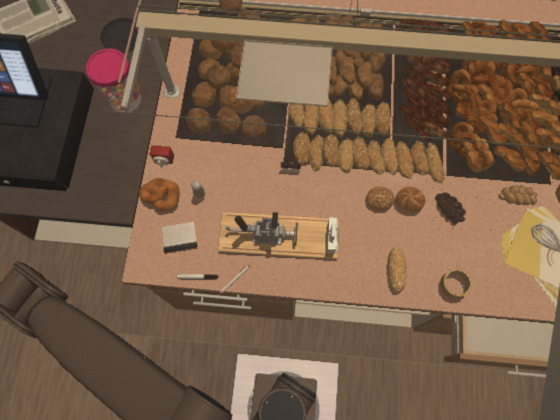

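View pics/side0.png

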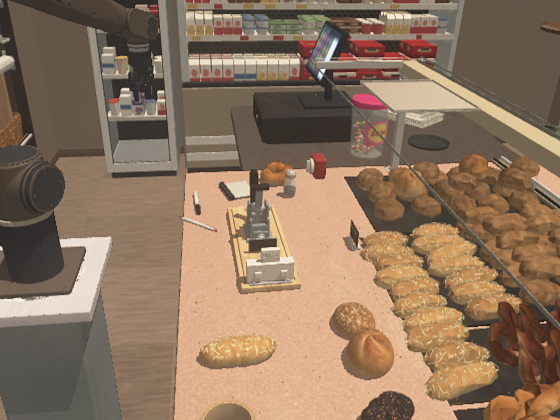

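Top view: clamp board spans (219,213)–(338,258), white guard at (333,235), long roll at (397,270), seeded oat roll at (380,198). Side view confirms these: guard at (270,268), roll at (238,350). Now I'll measure from the clouds.

Run:
```python
from h import *
d=np.load("top0.npz");P=d["P"];C=d["color"].astype(int)
def roi(u0,v0,u1,v1): return P[v0:v1,u0:u1].reshape(-1,3),C[v0:v1,u0:u1].reshape(-1,3)
def rect(p,name):
    r=cv2.minAreaRect((p[:,:2]*1000).astype(np.float32)); print(name,len(p),r,"mean",p.mean(0).round(4),"zmax",p[:,2].max().round(4), "zmed",np.median(p[:,2]).round(4))
p,c=roi(345,265,375,290); print("table z",np.median(p[:,2]))
p,c=roi(210,205,350,268)
m=(p[:,2]>0.010)&(p[:,2]<0.026); rect(p[m],"board")
m=(p[:,2]>0.01); rect(p[m],"all clamp")
m=(c.min(1)>190)&(p[:,2]>.055);rect(p[m],"guard white")
m=(c.min(1)>150)&(p[:,2]>.09)&(p[:,1]<p[:,1].min()+.08);rect(p[m],"tab")
m=p[:,2]>.15; rect(p[m],"bars")
for t in p[m][::6]: print(t.round(3),end="")
p,c=roi(380,240,415,300); m=p[:,2]>.012; rect(p[m],"roll")
p,c=roi(360,180,396,215); m=p[:,2]>.012; rect(p[m],"oat")
d=np.load("side0.npz");P=d["P"];C=d["color"].astype(int)
p,c=roi(190,325,285,375); m=(p[:,2]>.012); rect(p[m],"roll side")
p,c=roi(240,240,305,290); m=(c.min(1)>170)&(p[:,2]>.03);rect(p[m],"guard side")
m=(c.min(1)>150)&(p[:,2]>.078);rect(p[m],"tab side")
p,c=roi(220,200,305,295); m=(p[:,2]>0.010)&(p[:,2]<0.022); rect(p[m],"board side")
print("table side",np.median(roi(300,260,330,300)[0][:,2]))
```

```text
table z -0.0010991802410299512
board 3357 ((532.6101684570312, 64.13752746582031), (203.57701110839844, 451.1064453125), 5.335911273956299) mean [0.534  0.0678 0.0171] zmax 0.026 zmed 0.0169
all clamp 4668 ((387.90966796875, 106.19175720214844), (431.05224609375, 572.8948364257812), 72.17518615722656) mean [0.5309 0.0642 0.0478] zmax 1.6426 zmed 0.019
guard white 4 ((505.12469482421875, -111.98731994628906), (14.942254066467285, 19.42980194091797), 5.716263771057129) mean [ 0.5079 -0.1117  0.0674] zmax 0.0705 zmed 0.0683
tab 36 ((549.0948486328125, -107.8993911743164), (40.71799850463867, 9.947344779968262), 2.8714234828948975) mean [ 0.5477 -0.1093  0.103 ] zmax 0.1113 zmed 0.1034
bars 186 ((298.6202087402344, 96.422119140625), (526.3985595703125, 134.49813842773438), 9.030394554138184) mean [0.4391 0.0922 0.4696] zmax 1.6426 zmed 0.1722
[ 0.049 -0.011  1.643][0.563 0.08  0.176][0.56  0.079 0.176][0.557 0.082 0.176][0.546 0.193 0.168][0.555 0.076 0.174][0.545 0.194 0.161][0.55  0.078 0.178][0.539 0.196 0.167][0.547 0.084 0.176][0.538 0.202 0.161][0.541 0.184 0.157][0.546 0.072 0.171
[... 690 characters left out ...]
oll side 1832 ((404.3004455566406, -686.04638671875), (772.4338989257812, 148.41139221191406), 80.91089630126953) mean [ 0.459  -0.3481  0.0361] zmax 0.7229 zmed 0.0348
guard side 293 ((458.5104675292969, -577.7637329101562), (1000.51025390625, 107.30754089355469), 79.09580993652344) mean [ 0.5481 -0.127   0.0846] zmax 0.7229 zmed 0.0715
tab side 70 ((480.83135986328125, -590.946044921875), (984.7509765625, 40.633827209472656), 81.90170288085938) mean [ 0.5396 -0.1813  0.1485] zmax 0.7229 zmed 0.1046
board side 1946 ((544.2152099609375, 65.8984375), (140.6739501953125, 407.61090087890625), 1.6566084623336792) mean [0.5327 0.0403 0.0188] zmax 0.022 zmed 0.0192
table side 0.0014051024418861857
```

Run:
```python
from h import *
for n,rois in (("top",dict(board=(210,205,350,268),guard=(310,210,350,262),roll=(378,240,418,300),oat=(360,180,396,215))),("side",dict(board=(220,200,305,295),guard=(240,240,305,290),roll=(190,325,285,375),oat=(325,298,380,340)))):
    d=np.load(n+"0.npz");P=d["P"];C=d["color"].astype(int);Z=d["z_map"]
    for k,(a,b,e,f) in rois.items():
        p=P[b:f,a:e].reshape(-1,3);c=C[b:f,a:e].reshape(-1,3);z=Z[b:f,a:e].ravel()
        ok=z>0.1
        m=ok&{"board":(p[:,2]>.011)&(p[:,2]<.024)&(abs(p[:,0]-.544)<.09)&(abs(p[:,1]-.066)<.22),"guard":(p[:,2]>.075)&(c.min(1)>130),"roll":p[:,2]>.010,"oat":p[:,2]>.010}[k]
        m8=m.reshape(f-b,e-a).astype(np.uint8)
        nl,lab,st,_=cv2.connectedComponentsWithStats(m8); m=(lab==1+st[1:,4].argmax()).ravel()
        q=p[m]; r=cv2.minAreaRect((q[:,:2]*1000).astype(np.float32)); print(n,k,len(q),np.round(r[0],1),np.round(r[1],1),round(r[2],2),"zmax",np.percentile(q[:,2],98).round(4))
        w=q[:,:2]-q[:,:2].mean(0);ev,V=np.linalg.eigh(w.T@w);print("   pca dir",np.degrees(np.arctan2(V[1,1],V[0,1])).round(1), q.mean(0).round(4))
```

```text
top board 3117 [541.4  67. ] [143.6 399.6] 1.5 zmax 0.0231
   pca dir 92.2 [0.5342 0.0677 0.0171]
top guard 38 [ 549.1 -107.9] [40.7  9.9] 2.87 zmax 0.111
   pca dir -175.3 [ 0.5484 -0.109   0.1027]
top roll 662 [ 458.3 -330.4] [148.1  56.9] 1.9 zmax 0.0465
   pca dir -176.3 [ 0.4545 -0.3284  0.0344]
top oat 536 [ 704.3 -266.3] [83.8 92.7] 15.95 zmax 0.0454
   pca dir 94.8 [ 0.6985 -0.2645  0.0334]
side board 1589 [543.8  65.9] [139.8 407.6] 1.66 zmax 0.0234
   pca dir 99.0 [0.5128 0.0173 0.0191]
side guard 112 [ 549.2 -111.3] [41.6 14.6] 6.34 zmax 0.107
   pca dir -179.1 [ 0.5506 -0.1131  0.1011]
side roll 1851 [ 461.7 -335.2] [151.9  56.2] 2.44 zmax 0.0451
   pca dir -176.9 [ 0.4591 -0.3451  0.0327]
side oat 1332 [ 707.1 -305.2] [ 83.6 152.5] 2.27 zmax 0.0658
   pca dir 93.0 [ 0.6995 -0.2997  0.0412]
```

{"api": "step_arm", "payload": {
  "commands": [
    {"gripper": -1,"x": 0,"y": 0,"z": 0,"spin": -6.7},
    {"gripper": -1,"x": 0,"y": 0,"z": 0,"spin": -6.7},
    {"gripper": -1,"x": 0,"y": 0,"z": 0,"spin": -6.7},
    {"gripper": -1,"x": -18,"y": -44,"z": 0,"spin": 0},
    {"gripper": -1,"x": -18,"y": -44,"z": 0,"spin": 0},
    {"gripper": -1,"x": -18,"y": -44,"z": 0,"spin": 0},
    {"gripper": -1,"x": -18,"y": -44,"z": 0,"spin": 0},
    {"gripper": -1,"x": -18,"y": -44,"z": 0,"spin": 0},
    {"gripper": -1,"x": -18,"y": -44,"z": 0,"spin": 0},
    {"gripper": -1,"x": -18,"y": -44,"z": 0,"spin": 0}
  ]
}}

```text
time: 1.1
eef_pos: [0.3487, 0.3339, 0.2217]
tcp_rot: [-0.014, 1.0, -0.0, -0.0]
contact_force: [0.4, 0.7, 0.5]
opening: 0.999
finger_force: 0.0
```

{"api": "step_arm", "payload": {
  "commands": [
    {"gripper": -1,"x": -19,"y": -45,"z": 0,"spin": 0},
    {"gripper": -1,"x": -19,"y": -45,"z": 0,"spin": 0},
    {"gripper": -1,"x": -19,"y": -45,"z": 0,"spin": 0},
    {"gripper": -1,"x": -19,"y": -45,"z": 0,"spin": 0},
    {"gripper": -1,"x": -19,"y": -45,"z": 0,"spin": 0},
    {"gripper": -1,"x": -19,"y": -45,"z": 0,"spin": 0},
    {"gripper": -1,"x": -19,"y": -45,"z": 0,"spin": 0},
    {"gripper": -1,"x": -19,"y": -45,"z": 0,"spin": 0},
    {"gripper": -1,"x": -18,"y": -45,"z": 0,"spin": 0},
    {"gripper": -1,"x": -18,"y": -45,"z": 0,"spin": 0}
  ]
}}

```text
time: 2.1
eef_pos: [0.5494, -0.1107, 0.2216]
tcp_rot: [-0.014, 1.0, 0.0, -0.0]
contact_force: [0.9, 0.4, -0.1]
opening: 1.001
finger_force: 0.0
```

Run:
```python
from h import *
s=get_state();print(s["eef_pos"],s["tcp_rot"],s["qpos"])
c=read_camera("wrist");P=cloud(c,s);cv2.imwrite("pics/w1.png",c["color"][...,::-1])
np.savez("w1.npz",P=P,**c)
print(c["mount"])
for lo,hi in((.094,.112),(.06,.076),(.012,.024)):
    m=(c["z_map"]>.05)&(P[...,2]>lo)&(P[...,2]<hi)&(P[...,1]<.02)&(P[...,1]>-.16)
    q=P[m]; print(lo,m.sum())
    if m.sum()>5: print(cv2.minAreaRect((q[:,:2]*1000).astype(np.float32)),q.mean(0))
```

```text
[ 0.5493523  -0.11070819  0.22163185] [-1.37736988e-02  9.99905073e-01  2.14420477e-04 -2.89665146e-04] [-3.79981292e-01  3.53845041e-02  1.86146629e+00  1.83378972e-04
  1.24544139e+00 -1.97838457e+00]
[[ 1.11313904e-03  9.45727781e-01  3.24958037e-01  8.34694098e-02]
 [ 9.99999339e-01 -1.14617148e-03 -8.97718715e-05 -5.32610860e-04]
 [ 2.87557881e-04  3.24957922e-01 -9.45728432e-01 -1.52369319e-01]
 [ 0.00000000e+00  0.00000000e+00  0.00000000e+00  1.00000000e+00]]
0.094 745
((549.8601684570312, -109.65869903564453), (43.356163024902344, 12.868745803833008), 1.3302098512649536) [ 0.54847814 -0.10997622  0.10362688]
0.06 2236
((645.0303955078125, -54.694679260253906), (300.2574768066406, 132.86521911621094), 0.8574764728546143) [ 0.54338009 -0.10935553  0.07058996]
0.012 14211
((656.5828857421875, -69.86067199707031), (179.56011962890625, 359.671142578125), 89.97842407226562) [ 0.54669712 -0.04901743  0.01875959]
```

View pics/w1.png

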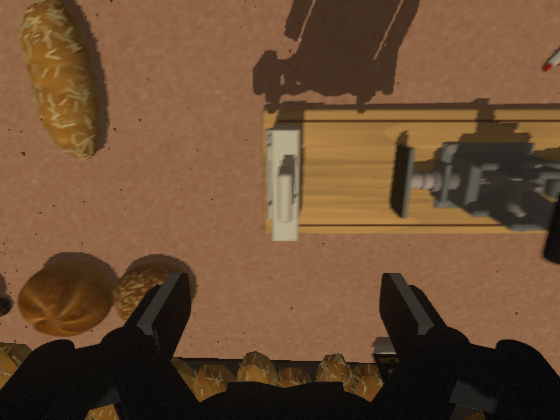

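Wrist view: guard tab at (286,197) lies right below the TCP, pad at (403,180), roll at (60,80). Descending onto the tab.

{"api": "step_arm", "payload": {
  "commands": [
    {"gripper": -1,"x": 0,"y": 1,"z": 40,"spin": 0},
    {"gripper": -1,"x": 0,"y": 0,"z": 40,"spin": 0},
    {"gripper": -1,"x": 0,"y": 0,"z": 30,"spin": 0},
    {"gripper": -1,"x": 0,"y": 0,"z": 20,"spin": 0},
    {"gripper": 1,"x": 0,"y": 0,"z": 0,"spin": 0},
    {"gripper": 1,"x": 0,"y": 0,"z": 0,"spin": 0},
    {"gripper": 1,"x": 0,"y": 0,"z": 0,"spin": 0},
    {"gripper": 1,"x": 0,"y": 0,"z": 0,"spin": 0},
    {"gripper": 1,"x": 0,"y": 0,"z": 0,"spin": 0},
    {"gripper": 1,"x": 0,"y": 0,"z": 0,"spin": 0}
  ],
  "force": 50
}}

```text
time: 3.15
eef_pos: [0.5501, -0.1082, 0.0937]
tcp_rot: [-0.014, 1.0, -0.001, 0.001]
contact_force: [-0.4, -0.9, 4.3]
opening: 0.1
finger_force: 48.9
```

{"api": "step_arm", "payload": {
  "commands": [
    {"gripper": 1,"x": 0,"y": 0,"z": -8,"spin": 0},
    {"gripper": 1,"x": 0,"y": 0,"z": -8,"spin": 0},
    {"gripper": 1,"x": 0,"y": 0,"z": -10,"spin": 0},
    {"gripper": 1,"x": 0,"y": 0,"z": -14,"spin": 0},
    {"gripper": 1,"x": 0,"y": 0,"z": -20,"spin": 0},
    {"gripper": 1,"x": 0,"y": 0,"z": -20,"spin": 0},
    {"gripper": 1,"x": 0,"y": 0,"z": -20,"spin": 0},
    {"gripper": 1,"x": 0,"y": 0,"z": -10,"spin": 0},
    {"gripper": 1,"x": 0,"y": 0,"z": 0,"spin": 0},
    {"gripper": 1,"x": 0,"y": 0,"z": 0,"spin": 0}
  ]
}}

```text
time: 4.15
eef_pos: [0.5489, -0.1076, 0.202]
tcp_rot: [-0.014, 1.0, 0.0, -0.0]
contact_force: [-0.1, 0.2, -0.8]
opening: 0.092
finger_force: 50.5
```

Run:
```python
from h import *
c=read_camera("side");P=cloud(c);cv2.imwrite("pics/s1.png",cv2.resize(c["color"][150:400,150:400,::-1],(600,600)))
m=(c["z_map"]>.1)&(c["color"].min(2)>150)&(P[...,1]>-.16)&(P[...,1]<-.06)&(P[...,0]>.48)&(P[...,0]<.62)&(P[...,2]>.04)
q=P[m];print(m.sum(),q.min(0),q.max(0),get_state()["eef_pos"])
```

```text
264 [ 0.50595466 -0.15927959  0.04873516] [ 0.60242649 -0.09314606  0.31897393] [ 0.54854486 -0.10749088  0.20113582]
```

View pics/s1.png

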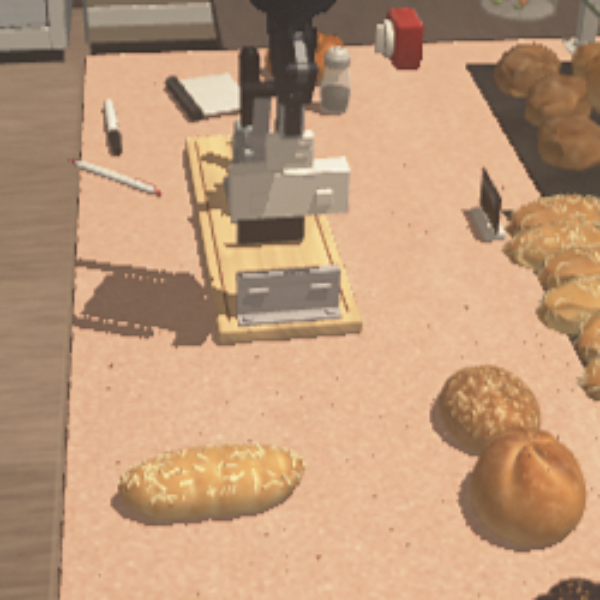

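Guard (crop 290,185) is in the fingers and the fence (290,295) bare. Setting the guard down in the gap between board and roll.

{"api": "step_arm", "payload": {
  "commands": [
    {"gripper": 1,"x": 0,"y": -30,"z": 0,"spin": 0},
    {"gripper": 1,"x": 0,"y": -40,"z": 0,"spin": 0},
    {"gripper": 1,"x": 0,"y": -38,"z": 0,"spin": 0},
    {"gripper": 1,"x": 0,"y": 0,"z": 35,"spin": 0},
    {"gripper": 1,"x": 0,"y": 0,"z": 40,"spin": 0},
    {"gripper": 1,"x": 0,"y": 0,"z": 30,"spin": 0},
    {"gripper": 1,"x": 0,"y": 0,"z": 15,"spin": 0},
    {"gripper": 1,"x": 0,"y": 0,"z": 7,"spin": 0},
    {"gripper": 1,"x": 0,"y": 0,"z": 3,"spin": 0},
    {"gripper": 1,"x": 0,"y": 0,"z": 0,"spin": 0}
  ]
}}

```text
time: 5.2
eef_pos: [0.553, -0.2161, 0.0732]
tcp_rot: [-0.014, 1.0, -0.001, 0.001]
contact_force: [0.7, 0.3, -0.6]
opening: 0.095
finger_force: 50.5
```

{"api": "step_arm", "payload": {
  "commands": [
    {"gripper": 1,"x": 0,"y": 0,"z": 2,"spin": 0},
    {"gripper": 1,"x": 0,"y": 0,"z": 2,"spin": 0},
    {"gripper": 1,"x": 0,"y": 0,"z": 1,"spin": 0},
    {"gripper": -1,"x": 0,"y": 0,"z": 0,"spin": 0},
    {"gripper": -1,"x": 0,"y": 0,"z": 0,"spin": 0},
    {"gripper": -1,"x": 0,"y": 0,"z": 0,"spin": 0},
    {"gripper": -1,"x": 0,"y": 0,"z": 0,"spin": 0},
    {"gripper": -1,"x": 0,"y": 0,"z": 0,"spin": 0},
    {"gripper": -1,"x": 0,"y": 0,"z": -15,"spin": 0},
    {"gripper": -1,"x": 0,"y": 0,"z": -40,"spin": 0}
  ]
}}

```text
time: 6.2
eef_pos: [0.5494, -0.2141, 0.1189]
tcp_rot: [-0.014, 1.0, 0.003, -0.004]
contact_force: [0.4, -0.7, 0.4]
opening: 1.0
finger_force: 0.0
```

{"api": "step_arm", "payload": {
  "commands": [
    {"gripper": -1,"x": 0,"y": 0,"z": -40,"spin": 0},
    {"gripper": -1,"x": 0,"y": 0,"z": -40,"spin": 0},
    {"gripper": -1,"x": 23,"y": -29,"z": 0,"spin": 0},
    {"gripper": -1,"x": 23,"y": -29,"z": 0,"spin": 0},
    {"gripper": -1,"x": 23,"y": -29,"z": 0,"spin": 0},
    {"gripper": -1,"x": 23,"y": -29,"z": 0,"spin": 0},
    {"gripper": -1,"x": 0,"y": 0,"z": 0,"spin": 0},
    {"gripper": -1,"x": 0,"y": 0,"z": 0,"spin": 0},
    {"gripper": -1,"x": 0,"y": 0,"z": 0,"spin": 0},
    {"gripper": -1,"x": 0,"y": 0,"z": 0,"spin": 0}
  ]
}}

```text
time: 7.2
eef_pos: [0.4641, -0.3334, 0.2024]
tcp_rot: [-0.015, 1.0, 0.0, 0.0]
contact_force: [-0.3, 0.4, -0.7]
opening: 0.997
finger_force: 0.0
```

Run:
```python
from h import *
s=get_state();print(s["eef_pos"],s["tcp_rot"])
c=read_camera("wrist");P=cloud(c,s);cv2.imwrite("pics/w2.png",c["color"][...,::-1])
for n,(x0,x1,y0,y1,lo,hi) in dict(roll=(.36,.56,-.40,-.26,.012,.06),guard=(.47,.63,-.25,-.15,.03,.12)).items():
    m=(c["z_map"]>.05)&(P[...,0]>x0)&(P[...,0]<x1)&(P[...,1]>y0)&(P[...,1]<y1)&(P[...,2]>lo)&(P[...,2]<hi)
    nl,lab,st,_=cv2.connectedComponentsWithStats(m.astype(np.uint8)); m=lab==1+st[1:,4].argmax()
    q=P[m]; print(n,m.sum(),cv2.minAreaRect((q[:,:2]*1000).astype(np.float32)),q.mean(0),q.max(0))
```

```text
[ 0.46413667 -0.33335066  0.20237477] [-1.48002257e-02  9.99890463e-01  6.81408672e-06  1.26021863e-04]
roll 6727 ((462.756103515625, -332.5868835449219), (152.96583557128906, 58.28663635253906), 2.508730173110962) [ 0.45411414 -0.33300988  0.03682314] [ 0.53905984 -0.30274795  0.04659675]
guard 2012 ((552.6202392578125, -218.9998321533203), (108.69830322265625, 26.319841384887695), 1.4609440565109253) [ 0.53164935 -0.22373516  0.04865686] [ 0.60721842 -0.20670735  0.08188346]
```

View pics/w2.png

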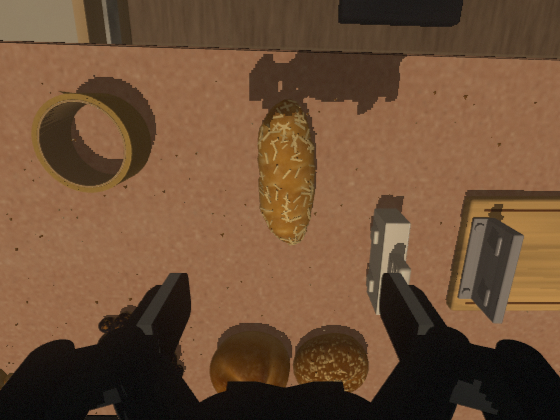

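Guard stands upright at (390,260), roll at (287,170) beneath the gripper. I'll check the pad face from the first wrist cloud while grasping.

Run:
```python
import numpy as np
d=np.load("w1.npz");P=d["P"];Z=d["z_map"]
m=(Z>.05)&(P[...,2]>.035)&(P[...,2]<.064)&(abs(P[...,0]-.545)<.06)&(P[...,1]>-.09)&(P[...,1]<.07)
q=P[m];y=q[:,1]
print(np.histogram(y*1000,bins=np.arange(-90,70,4)))
t=q[(q[:,2]>.05)&(q[:,1]<.03)];print(np.percentile(t[:,1],[1,5,50]),t[:,0].min(),t[:,0].max(),t[:,2].max())
```

```text
(array([  0,   0,   0,   0,   0,   0,   0,   0,   0,   0,   0,   0,   0,
         0,   0,   0,   0,   0,   0,   0,   0,   0,   0, 383, 495, 222,
        14,  65,  65,  73,  59,  71, 125,  99, 365,  68,  39,  66, 339]), array([-90, -86, -82, -78, -74, -70, -66, -62, -58, -54, -50, -46, -42,
       -38, -34, -30, -26, -22, -18, -14, -10,  -6,  -2,   2,   6,  10,
        14,  18,  22,  26,  30,  34,  38,  42,  46,  50,  54,  58,  62,
        66]))
[0.00459842 0.00505653 0.00824351] 0.5108130096886118 0.582204951086178 0.060494316768621215
```

{"api": "step_arm", "payload": {
  "commands": [
    {"gripper": -1,"x": 2,"y": 1,"z": 45,"spin": 0},
    {"gripper": -1,"x": 0,"y": 0,"z": 45,"spin": 0},
    {"gripper": -1,"x": 0,"y": 0,"z": 45,"spin": 0},
    {"gripper": -1,"x": 0,"y": 0,"z": 30,"spin": 0},
    {"gripper": -1,"x": 0,"y": 0,"z": 15,"spin": 0},
    {"gripper": 1,"x": 0,"y": 0,"z": 0,"spin": 0},
    {"gripper": 1,"x": 0,"y": 0,"z": 0,"spin": 0},
    {"gripper": 1,"x": 0,"y": 0,"z": 0,"spin": 0},
    {"gripper": 1,"x": 0,"y": 0,"z": 0,"spin": 0},
    {"gripper": 1,"x": 0,"y": 0,"z": 0,"spin": 0}
  ],
  "force": 20
}}

```text
time: 8.25
eef_pos: [0.4632, -0.3345, 0.0275]
tcp_rot: [-0.014, 1.0, -0.001, 0.001]
contact_force: [-5.3, 5.2, 17.0]
opening: 0.411
finger_force: 17.2
```

Run:
```python
from h import *
s=get_state();print(s["eef_pos"],s["opening"],s["contact_force"],s["finger_force"])
c=read_camera("side");cv2.imwrite("pics/s2.png",cv2.resize(c["color"][200:400,150:400,::-1],(750,600)))
```

```text
[ 0.46323651 -0.33453796  0.02752808] 0.41135679101865213 [-5.26304983  5.17659918 16.99059692] 17.221106502693146
```

View pics/s2.png

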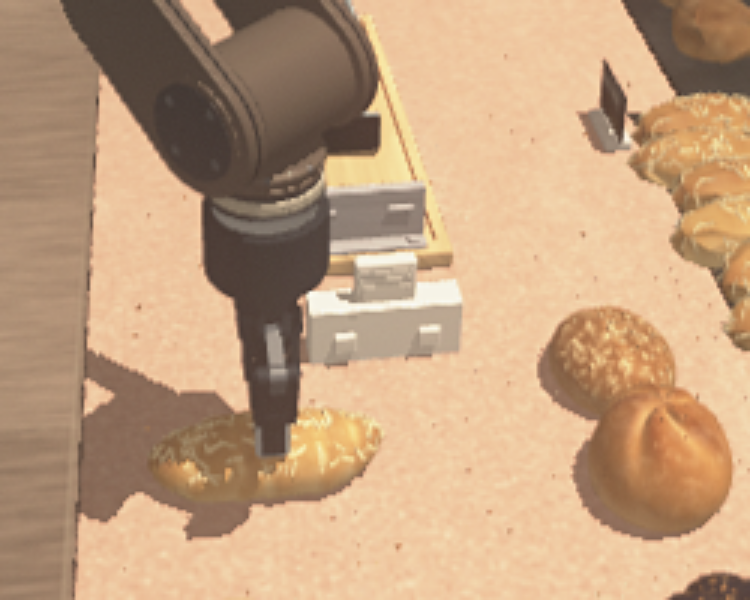

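Fingers (crop 272,450) have pinched the upper, sloping flank of the roll and were pushed up. I'll reopen, go lower and close again.

{"api": "step_arm", "payload": {
  "commands": [
    {"gripper": -1,"x": 0,"y": 0,"z": 0,"spin": 0},
    {"gripper": -1,"x": 0,"y": 0,"z": 0,"spin": 0},
    {"gripper": -1,"x": 0,"y": 0,"z": 0,"spin": 0},
    {"gripper": -1,"x": 0,"y": 0,"z": 0,"spin": 0},
    {"gripper": -1,"x": 0,"y": 0,"z": 0,"spin": 0},
    {"gripper": -1,"x": 0,"y": 0,"z": 0,"spin": 0},
    {"gripper": -1,"x": 0,"y": 0,"z": 0,"spin": 0},
    {"gripper": -1,"x": 0,"y": 0,"z": 0,"spin": 0},
    {"gripper": -1,"x": 0,"y": 0,"z": 0,"spin": 0},
    {"gripper": -1,"x": 0,"y": 0,"z": 0,"spin": 0}
  ]
}}

```text
time: 9.3
eef_pos: [0.4614, -0.3333, 0.0221]
tcp_rot: [-0.014, 1.0, 0.0, -0.0]
contact_force: [0.7, -0.3, -0.2]
opening: 0.997
finger_force: 0.0
```

Run:
```python
from h import *
s=get_state();print(s["eef_pos"],s["tcp_rot"],s["opening"],s["contact_force"])
for n in ("top","side"):
    c=read_camera(n);P=cloud(c)
    m=(c["z_map"]>.1)&(P[...,0]>.36)&(P[...,0]<.56)&(P[...,1]>-.42)&(P[...,1]<-.28)&(P[...,2]>.01)&(P[...,2]<.055)&(c["color"][...,0]>c["color"][...,2].astype(int)+30)
    q=P[m];print(n,len(q),cv2.minAreaRect((q[:,:2]*1000).astype(np.float32)),q.max(0))
```

```text
[ 0.46143639 -0.3333214   0.0220927 ] [-1.40175811e-02  9.99901748e-01  2.33176102e-05 -2.54442563e-05] 0.9967137579031061 [ 0.69341705 -0.32164874 -0.23178659]
top 65 ((403.74261474609375, -364.63385009765625), (76.16695404052734, 80.55445098876953), 7.315488338470459) [ 0.44664473 -0.32615737  0.04119688]
side 1551 ((461.04736328125, -348.2494201660156), (71.97733306884766, 150.90127563476562), 89.72795867919922) [ 0.53659087 -0.31211664  0.05091678]
```

{"api": "step_arm", "payload": {
  "commands": [
    {"gripper": -1,"x": 0,"y": 0,"z": 5,"spin": 0},
    {"gripper": -1,"x": 0,"y": 0,"z": 5,"spin": 0},
    {"gripper": -1,"x": 0,"y": 0,"z": 0,"spin": 0},
    {"gripper": 1,"x": 0,"y": 0,"z": 0,"spin": 0},
    {"gripper": 1,"x": 0,"y": 0,"z": 0,"spin": 0},
    {"gripper": 1,"x": 0,"y": 0,"z": 0,"spin": 0},
    {"gripper": 1,"x": 0,"y": 0,"z": 0,"spin": 0},
    {"gripper": 1,"x": 0,"y": 0,"z": 0,"spin": 0},
    {"gripper": 1,"x": 0,"y": 0,"z": 0,"spin": 0},
    {"gripper": 1,"x": 0,"y": 0,"z": 0,"spin": 0}
  ],
  "force": 20
}}

```text
time: 10.4
eef_pos: [0.4617, -0.3336, 0.0125]
tcp_rot: [-0.014, 1.0, -0.0, 0.0]
contact_force: [-0.8, -0.2, 2.7]
opening: 0.636
finger_force: 21.3
```

{"api": "step_arm", "payload": {
  "commands": [
    {"gripper": 1,"x": 0,"y": 0,"z": -20,"spin": 0},
    {"gripper": 1,"x": 0,"y": 0,"z": -40,"spin": 0},
    {"gripper": 1,"x": 0,"y": 0,"z": -40,"spin": 0},
    {"gripper": 1,"x": 0,"y": 0,"z": -40,"spin": 0},
    {"gripper": 1,"x": -15,"y": 47,"z": 0,"spin": 0},
    {"gripper": 1,"x": -15,"y": 47,"z": 0,"spin": 0},
    {"gripper": 1,"x": -15,"y": 47,"z": 0,"spin": 0},
    {"gripper": 1,"x": -15,"y": 47,"z": 0,"spin": 0},
    {"gripper": 1,"x": -16,"y": 47,"z": 0,"spin": 0},
    {"gripper": 1,"x": -16,"y": 47,"z": 0,"spin": 0}
  ]
}}

```text
time: 11.4
eef_pos: [0.5452, -0.0468, 0.1516]
tcp_rot: [-0.014, 1.0, 0.0, -0.0]
contact_force: [0.5, -1.6, 0.3]
opening: 0.633
finger_force: 21.2
```

Run:
```python
from h import *
s=get_state();print(s["eef_pos"],s["opening"],s["finger_force"])
c=read_camera("wrist");P=cloud(c,s);cv2.imwrite("pics/w3.png",c["color"][...,::-1])
```

```text
[ 0.54524413 -0.04675304  0.15159001] 0.6331052820225086 21.171697278914507
```

View pics/w3.png

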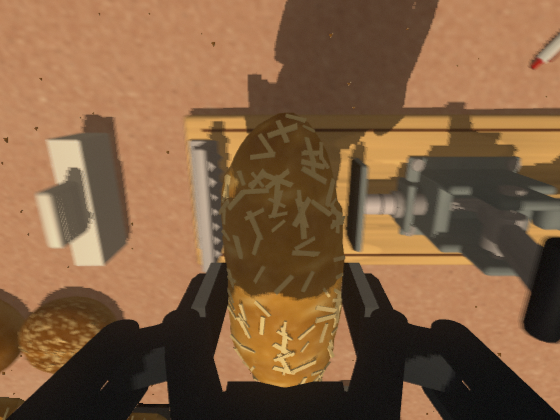

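Roll (285,240) hangs centred between fence teeth (210,200) and pad (357,200). Lowering.

{"api": "step_arm", "payload": {
  "commands": [
    {"gripper": 1,"x": -1,"y": -1,"z": 25,"spin": 0},
    {"gripper": 1,"x": 0,"y": 0,"z": 30,"spin": 0},
    {"gripper": 1,"x": 0,"y": 0,"z": 25,"spin": 0},
    {"gripper": 1,"x": 0,"y": 0,"z": 15,"spin": 0},
    {"gripper": 1,"x": 0,"y": 0,"z": 12,"spin": 0},
    {"gripper": 1,"x": 0,"y": 0,"z": 8,"spin": 0},
    {"gripper": 1,"x": 0,"y": 0,"z": 3,"spin": 0},
    {"gripper": 1,"x": 0,"y": 0,"z": 1,"spin": 0},
    {"gripper": 1,"x": 0,"y": 0,"z": 0,"spin": 0},
    {"gripper": 1,"x": 0,"y": 0,"z": 0,"spin": 0}
  ]
}}

```text
time: 12.45
eef_pos: [0.5473, -0.05, 0.034]
tcp_rot: [-0.014, 1.0, -0.0, 0.001]
contact_force: [0.3, -0.2, -1.0]
opening: 0.636
finger_force: 21.2
```

{"api": "step_arm", "payload": {
  "commands": [
    {"gripper": 1,"x": 0,"y": 1,"z": 1,"spin": 0},
    {"gripper": 1,"x": 0,"y": 0,"z": 1,"spin": 0},
    {"gripper": 1,"x": 0,"y": 0,"z": 0,"spin": 0},
    {"gripper": -0.35,"x": 0,"y": 0,"z": 0,"spin": 0},
    {"gripper": -0.4,"x": 0,"y": 0,"z": 0,"spin": 0},
    {"gripper": -0.45,"x": 0,"y": 0,"z": 0,"spin": 0},
    {"gripper": -0.45,"x": 0,"y": 0,"z": 0,"spin": 0},
    {"gripper": -0.45,"x": 0,"y": 0,"z": 0,"spin": 0},
    {"gripper": -0.45,"x": 0,"y": 0,"z": 0,"spin": 0},
    {"gripper": -0.45,"x": 0,"y": 0,"z": 0,"spin": 0}
  ]
}}

```text
time: 13.45
eef_pos: [0.5465, -0.0488, 0.0311]
tcp_rot: [-0.014, 1.0, 0.0, -0.0]
contact_force: [-0.4, -0.0, -1.1]
opening: 0.726
finger_force: 0.0
```

{"api": "step_arm", "payload": {
  "commands": [
    {"gripper": -0.45,"x": 0,"y": 0,"z": -8,"spin": 0},
    {"gripper": -0.45,"x": 0,"y": 0,"z": -12,"spin": 0},
    {"gripper": -0.45,"x": 0,"y": 0,"z": -20,"spin": 0},
    {"gripper": -0.45,"x": 0,"y": 0,"z": -30,"spin": 0},
    {"gripper": -0.45,"x": 0,"y": 0,"z": -40,"spin": 0},
    {"gripper": -0.45,"x": 0,"y": 0,"z": -45,"spin": 0},
    {"gripper": -0.45,"x": 0,"y": 0,"z": -45,"spin": 0},
    {"gripper": -0.45,"x": 0,"y": 0,"z": -30,"spin": 0},
    {"gripper": -0.45,"x": 0,"y": 0,"z": 0,"spin": 0},
    {"gripper": -0.45,"x": 0,"y": 0,"z": 0,"spin": 0}
  ]
}}

```text
time: 14.45
eef_pos: [0.5468, -0.0489, 0.263]
tcp_rot: [-0.014, 1.0, -0.0, 0.002]
contact_force: [0.1, -0.7, -0.1]
opening: 0.724
finger_force: 0.0
```

```bash
cat > roll.py <<'E'
from h import *
s=get_state();print(s["eef_pos"],s["opening"])
c=read_camera("wrist");P=cloud(c,s);cv2.imwrite("pics/w%d.png"%(s["time"]*10),c["color"][...,::-1])
np.savez("wl.npz",P=P,**c)
ok=c["z_map"]>.05
col=c["color"].astype(int)
def box(n,x0,x1,y0,y1,z0,z1):
    m=ok&(P[...,0]>x0)&(P[...,0]<x1)&(P[...,1]>y0)&(P[...,1]<y1)&(P[...,2]>z0)&(P[...,2]<z1)
    if m.sum()<20: print(n,m.sum());return
    nl,lab,st,_=cv2.connectedComponentsWithStats(m.astype(np.uint8)); m=lab==1+st[1:,4].argmax()
    q=P[m]*1000; r=cv2.minAreaRect(q[:,:2].astype(np.float32));print(n,m.sum(),np.round(r[0],1),np.round(r[1],1),round(r[2],1),"min",q.min(0).round(1),"max",q.max(0).round(1))
box("roll",.44,.65,-.098,-.004,.03,.075)
box("bar",.48,.61,.03,.16,.163,.19)
box("handle",.48,.61,.15,.24,.14,.18)
box("guard",.47,.63,-.25,-.15,.03,.12)
box("pad",.50,.59,-.03,.03,.045,.065)
E
python3 roll.py
```

```text
[ 0.54682067 -0.04888501  0.26295372] 0.723542462038338
roll 5399 [547.6 -49.5] [152.5  58.2] 2.1 min [471.3 -79.5  35.1] max [623.7 -20.5  64.1]
bar 1555 [544.4  76.3] [47.9 17.9] 1.6 min [520.3  67.  163.6] max [568.6  85.3 180.3]
handle 264 [542.3 179.7] [22.   8.8] 6.2 min [530.9 175.2 140. ] max [552.8 185.3 152.9]
guard 3051 [ 553.9 -218.4] [108.7  26.2] 1.7 min [ 499.3 -232.6   30.1] max [ 608.2 -204.1   82.6]
pad 724 [546.4  17.7] [71.2 24.6] 1.7 min [511.    4.6  45.1] max [582.2  30.   60.6]
```

Roll lies flat on the board, yaw 2.1° against clamp 1.7°, guard at rest. Now to the trigger bar at (544,76).

{"api": "step_arm", "payload": {
  "commands": [
    {"gripper": -0.3,"x": -1,"y": 42,"z": 0,"spin": 0},
    {"gripper": -0.3,"x": 0,"y": 42,"z": 0,"spin": 0},
    {"gripper": -0.3,"x": 0,"y": 41,"z": 0,"spin": 0},
    {"gripper": -0.3,"x": 0,"y": 0,"z": 30,"spin": 0},
    {"gripper": -0.3,"x": 0,"y": 0,"z": 30,"spin": 0},
    {"gripper": -0.3,"x": 0,"y": 0,"z": 25,"spin": 0},
    {"gripper": -0.3,"x": 0,"y": 0,"z": 11,"spin": 0},
    {"gripper": -0.3,"x": 0,"y": 0,"z": 0,"spin": 0},
    {"gripper": -0.3,"x": 0,"y": 0,"z": 0,"spin": 0},
    {"gripper": -0.3,"x": 0,"y": 0,"z": 0,"spin": 0}
  ],
  "force": 20
}}

```text
time: 15.5
eef_pos: [0.5451, 0.076, 0.1668]
tcp_rot: [-0.014, 1.0, -0.0, 0.001]
contact_force: [0.5, 0.0, 0.5]
opening: 0.652
finger_force: 0.0
```

```bash
python3 roll.py; ls pics
```

```text
[0.54508516 0.07598219 0.16677941] 0.6516169825334854
roll 9869 [547.6 -49.2] [151.7  57.8] 3.2 min [471.7 -78.5  30. ] max [623.4 -19.5  63.8]
bar 3267 [544.4  76.7] [48.6 17.5] 1.8 min [520.2  67.4 163.3] max [568.8  85.8 179.3]
handle 2651 [540.6 188.1] [24.5 23. ] 86.4 min [529.1 175.8 140. ] max [552.2 200.3 169.5]
guard 0
pad 1358 [546.7  17.8] [71.8 24.6] 1.6 min [511.    4.7  45. ] max [582.8  30.   60.8]
s1.png
s2.png
side0.png
top0.png
w1.png
w144.png
w155.png
w2.png
w3.png
```

{"api": "step_arm", "payload": {
  "commands": [
    {"gripper": 1,"x": 0,"y": 0,"z": 0,"spin": 0},
    {"gripper": 1,"x": 0,"y": 0,"z": 0,"spin": 0},
    {"gripper": 1,"x": 0,"y": 0,"z": 0,"spin": 0},
    {"gripper": 1,"x": 0,"y": 0,"z": 0,"spin": 0},
    {"gripper": 1,"x": 0,"y": 0,"z": 0,"spin": 0},
    {"gripper": 1,"x": 0,"y": 6,"z": 0,"spin": 0},
    {"gripper": 1,"x": 0,"y": 6,"z": 0,"spin": 0},
    {"gripper": 1,"x": 0,"y": 6,"z": 0,"spin": 0},
    {"gripper": 1,"x": 0,"y": 6,"z": 0,"spin": 0},
    {"gripper": 1,"x": 0,"y": 6,"z": 0,"spin": 0}
  ],
  "force": 20
}}

```text
time: 16.55
eef_pos: [0.545, 0.1045, 0.1703]
tcp_rot: [-0.014, 1.0, -0.002, 0.002]
contact_force: [-5.0, -4.4, 14.7]
opening: 0.006
finger_force: 7.3
```

```bash
sed -i 's/^box("pad".*/box("pad",.50,.59,-.10,.03,.05,.0635)/; s/^box("guard.*//; s/box("roll",.44,.65,-.098,-.004/box("roll",.44,.65,-.12,-.004/' roll.py
cat >> roll.py <<'E'
# pad plate: columns of x off the rod, dark points at pad height
m=ok&(abs(abs(P[...,0]-.546)-.028)<.006)&(P[...,2]>.045)&(P[...,2]<.064)&(P[...,1]>-.1)&(P[...,1]<.03)&(col.max(2)<95)
print("plate y",m.sum(),np.percentile(P[m][:,1],[2,50,98])*1000 if m.sum() else "")
print("F",s["contact_force"],s["finger_force"])
E
python3 roll.py
```

```text
[0.54500702 0.10448964 0.1703459 ] 0.005547546747314277
roll 9903 [547.5 -48.3] [152.3  56.6] 1.7 min [471.3 -77.5  30. ] max [623.6 -19.6  64.2]
bar 1810 [532.3 100.6] [25.7 19.1] 3.4 min [519.4  91.4 164.4] max [545.7 110.3 190. ]
handle 2336 [540.4 188.6] [24.2 23.3] 77.9 min [529. 176. 140.] max [552.1 201.5 169.8]
pad 5709 [544.9 -49.1] [91.  51.2] 1.9 min [500.  -75.7  50. ] max [590.  -23.   63.5]
plate y 286 [-8.3981794  -0.93224533  1.31060172]
F [-5.01656007 -4.42324893 14.74063385] 7.286308854818344
```

```bash
ls -t pics | head -1; cp pics/$(ls -t pics|head -1) pics/cur.png
```

```text
w165.png
```

View pics/cur.png

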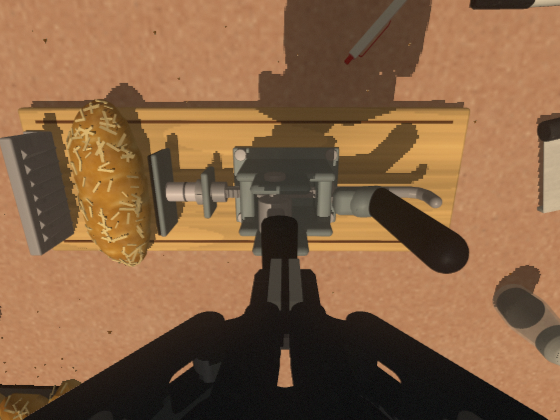

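Fingers (290,300) are shut: the pinch slipped up off the round bar, though the rod advanced about 13 mm. I'll push the bar with closed fingers from its fence side instead.

{"api": "step_arm", "payload": {
  "commands": [
    {"gripper": -0.3,"x": 0,"y": 0,"z": 0,"spin": 0},
    {"gripper": -0.3,"x": 0,"y": 0,"z": 0,"spin": 0},
    {"gripper": -0.3,"x": 0,"y": 0,"z": -30,"spin": 0},
    {"gripper": -0.3,"x": 0,"y": 0,"z": -30,"spin": 0},
    {"gripper": 1,"x": 0,"y": -32,"z": 0,"spin": 0},
    {"gripper": 1,"x": 0,"y": -32,"z": 0,"spin": 0},
    {"gripper": 1,"x": 0,"y": 0,"z": 0,"spin": 0},
    {"gripper": 1,"x": 0,"y": 0,"z": 0,"spin": 0},
    {"gripper": 1,"x": 0,"y": 0,"z": 0,"spin": 0},
    {"gripper": 1,"x": 0,"y": 0,"z": 0,"spin": 0}
  ]
}}

```text
time: 17.6
eef_pos: [0.5448, 0.043, 0.2249]
tcp_rot: [-0.015, 1.0, 0.0, -0.0]
contact_force: [0.1, 0.8, 0.8]
opening: -0.001
finger_force: 0.0
```

```bash
python3 roll.py
```

```text
[0.54481296 0.0430007  0.22491133] -0.0013330188946602442
roll 6744 [547.4 -48.7] [151.8  56.9] 3.5 min [471.5 -79.   30.6] max [623.1 -19.9  64.9]
bar 1911 [544.5  76.5] [48.2 17.5] 1.7 min [520.3  67.2 163.1] max [568.7  85.6 179.5]
handle 1544 [540.8 188.4] [24.2 23.4] 81.6 min [529.1 176.1 140. ] max [552.8 200.8 170.1]
pad 4124 [545.  -49.3] [91.1 51.5] 2.1 min [500.  -76.3  50. ] max [589.9 -23.1  63.5]
plate y 139 [-30.83244366  -5.97429435  -0.31357378]
F [0.1361725  0.75754173 0.76047851] 0.0
```

{"api": "step_arm", "payload": {
  "commands": [
    {"gripper": 1,"x": 0,"y": 0,"z": 30,"spin": 0},
    {"gripper": 1,"x": 0,"y": 0,"z": 25,"spin": 0},
    {"gripper": 1,"x": 0,"y": 0,"z": 12,"spin": 0},
    {"gripper": 1,"x": 0,"y": 6,"z": 0,"spin": 0},
    {"gripper": 1,"x": 0,"y": 6,"z": 0,"spin": 0},
    {"gripper": 1,"x": 0,"y": 6,"z": 0,"spin": 0},
    {"gripper": 1,"x": 0,"y": 5,"z": 0,"spin": 0},
    {"gripper": 1,"x": 0,"y": 5,"z": 0,"spin": 0},
    {"gripper": 1,"x": 0,"y": 5,"z": 0,"spin": 0},
    {"gripper": 1,"x": 0,"y": 0,"z": 0,"spin": 0}
  ]
}}

```text
time: 18.65
eef_pos: [0.5456, 0.0739, 0.1626]
tcp_rot: [-0.015, 1.0, -0.002, 0.002]
contact_force: [-5.6, -6.6, 11.2]
opening: -0.0
finger_force: 5.8
```

```bash
python3 roll.py
```

```text
[0.54556895 0.07387389 0.16261991] -0.0004816432234399405
roll 11430 [547.1 -41. ] [151.5  74.1] 1.5 min [471.6 -78.9  30. ] max [623.  -4.  64.]
bar 3178 [537.7  88.6] [46.  36.3] 55.0 min [519.8  59.7 163.6] max [565.3  97.9 190. ]
handle 2838 [540.3 188.1] [25.  23.1] 86.5 min [528.8 175.5 140. ] max [551.8 201.  169.8]
pad 6000 [545.  -49.3] [90.9 51.1] 1.8 min [500.  -75.8  50. ] max [590.  -23.3  63.5]
plate y 271 [-17.26622376  -9.89524938  -7.51622986]
F [-5.56006538 -6.59077716 11.18086305] 5.769655331969261
```

Run:
```python
from h import *
c=read_camera("side");P=cloud(c)
m=(c["z_map"]>.1)&(abs(P[...,0]-.5456)<.02)&(P[...,1]>.04)&(P[...,1]<.12)&(P[...,2]>.115)&(P[...,2]<.26)
q=P[m]*1000
for z in range(115,220,5):
    k=q[(q[:,2]>=z)&(q[:,2]<z+5)]
    if len(k): print(z,len(k),k[:,:2].min(0).round(0),k[:,:2].max(0).round(0))
```

```text
115 11 [535.  79.] [563. 108.]
120 13 [535.  87.] [551.  92.]
125 12 [535.  84.] [551.  90.]
130 12 [535.  84.] [551.  90.]
135 11 [535.  85.] [550.  93.]
140 12 [535.  84.] [551.  90.]
145 11 [535.  83.] [550.  88.]
150 11 [535.  83.] [550.  89.]
155 11 [534.  80.] [550.  91.]
160 13 [535.  80.] [558.  88.]
165 14 [527.  79.] [564.  84.]
170 17 [526.  65.] [565.  85.]
175 31 [527.  64.] [565.  92.]
180 22 [530.  57.] [565.  92.]
185 16 [534.  60.] [556.  78.]
190 16 [534.  57.] [555.  78.]
195 19 [533.  59.] [555.  74.]
200 18 [534.  56.] [555.  76.]
205 18 [533.  59.] [555.  75.]
210 7 [533.  59.] [552.  68.]
215 7 [532.  46.] [538.  87.]
```

Fingertips actually end about z 0.171 with TCP at 0.163, so they ride on the bar's top. Back off, go 17 mm deeper, push again.

{"api": "step_arm", "payload": {
  "commands": [
    {"gripper": 1,"x": 0,"y": -9,"z": 0,"spin": 0},
    {"gripper": 1,"x": 0,"y": -9,"z": 0,"spin": 0},
    {"gripper": 1,"x": 0,"y": -9,"z": 0,"spin": 0},
    {"gripper": 1,"x": 0,"y": 0,"z": 9,"spin": 0},
    {"gripper": 1,"x": 0,"y": 0,"z": 8,"spin": 0},
    {"gripper": 1,"x": 0,"y": 0,"z": 0,"spin": 0},
    {"gripper": 1,"x": 0,"y": 6,"z": 0,"spin": 0},
    {"gripper": 1,"x": 0,"y": 6,"z": 0,"spin": 0},
    {"gripper": 1,"x": 0,"y": 6,"z": 0,"spin": 0},
    {"gripper": 1,"x": 0,"y": 6,"z": 0,"spin": 0}
  ]
}}

```text
time: 19.75
eef_pos: [0.5452, 0.0709, 0.143]
tcp_rot: [-0.015, 1.0, -0.002, 0.001]
contact_force: [-1.3, -6.9, 4.8]
opening: -0.003
finger_force: 3.4
```

```bash
python3 roll.py
```

```text
[0.54523722 0.07088141 0.14304013] -0.0033862830255917413
roll 12815 [547.  -43.4] [151.8  79. ] 1.8 min [471.4 -83.9  30. ] max [623.1  -4.   63.6]
bar 5088 [535.  79.] [30.8 45. ] 1.1 min [519.3  56.6 163. ] max [550.1 101.7 190. ]
handle 3323 [540.1 185.6] [19.1 23.7] 82.9 min [528.8 175.8 140. ] max [552.1 196.4 169.3]
pad 8047 [544.8 -48.9] [90.5 61.7] 1.2 min [500.  -80.5  50. ] max [589.9 -17.4  63.3]
plate y 323 [-26.52440191 -19.86593997 -17.62022686]
F [-1.27912879 -6.93009259  4.81263821] 3.4161221981048584
```

{"api": "step_arm", "payload": {
  "commands": [
    {"gripper": 1,"x": 0,"y": 4,"z": 0,"spin": 0},
    {"gripper": 1,"x": 0,"y": 4,"z": 0,"spin": 0},
    {"gripper": 1,"x": 0,"y": 4,"z": 0,"spin": 0},
    {"gripper": 1,"x": 0,"y": 3,"z": 0,"spin": 0},
    {"gripper": 1,"x": 0,"y": 3,"z": 0,"spin": 0},
    {"gripper": 1,"x": 0,"y": 0,"z": 0,"spin": 0},
    {"gripper": 1,"x": 0,"y": 0,"z": 0,"spin": 0},
    {"gripper": 1,"x": 0,"y": 0,"z": 0,"spin": 0},
    {"gripper": 1,"x": 0,"y": 0,"z": 0,"spin": 0},
    {"gripper": 1,"x": 0,"y": 0,"z": 0,"spin": 0}
  ]
}}

```text
time: 20.8
eef_pos: [0.5447, 0.0896, 0.1422]
tcp_rot: [-0.014, 1.0, -0.001, 0.001]
contact_force: [0.5, -5.3, 3.6]
opening: 0.001
finger_force: 2.5
```

```bash
python3 roll.py; cp pics/$(ls -t pics|grep ^w|head -1) pics/cur2.png
```

```text
[0.54474713 0.08964649 0.1422469 ] 0.0012029330820523731
roll 19530 [552.6 -72.4] [135.3 123.3] 38.0 min [ 471.6 -116.1   30. ] max [623.9  -4.   68.6]
bar 5445 [537.4  99.2] [32.7 47.2] 13.9 min [518.9  75.3 163. ] max [556.5 120.3 190. ]
handle 3532 [540.1 188. ] [23.9 23.3] 79.7 min [528.8 175.9 140. ] max [551.7 200.7 170. ]
pad 8197 [545.  -58.6] [90.7 61.6] 1.4 min [500.  -89.9  50. ] max [590.  -27.1  63.4]
plate y 388 [-36.49643042 -29.65546965 -27.42069469]
F [ 0.4647887  -5.26831787  3.59824709] 2.5091640651226044
```

View pics/cur2.png

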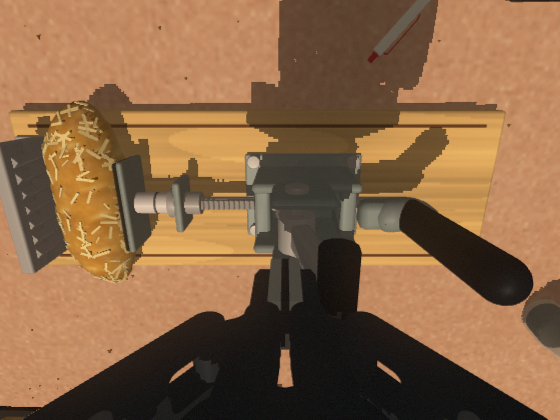

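Roll (85,190) is against the pad (130,200), near the fence teeth (25,200), trigger nearly fully pulled. Release and take another partial stroke.

{"api": "step_arm", "payload": {
  "commands": [
    {"gripper": 1,"x": 0,"y": -12,"z": 0,"spin": 0},
    {"gripper": 1,"x": 0,"y": -12,"z": 0,"spin": 0},
    {"gripper": 1,"x": 0,"y": -12,"z": 0,"spin": 0},
    {"gripper": 1,"x": 0,"y": -8,"z": 0,"spin": 0},
    {"gripper": 1,"x": 0,"y": 0,"z": 0,"spin": 0},
    {"gripper": 1,"x": 0,"y": 6,"z": 0,"spin": 0},
    {"gripper": 1,"x": 0,"y": 6,"z": 0,"spin": 0},
    {"gripper": 1,"x": 0,"y": 6,"z": 0,"spin": 0},
    {"gripper": 1,"x": 0,"y": 5,"z": 0,"spin": 0},
    {"gripper": 1,"x": 0,"y": 0,"z": 0,"spin": 0}
  ]
}}

```text
time: 21.85
eef_pos: [0.5454, 0.0687, 0.143]
tcp_rot: [-0.015, 1.0, -0.002, 0.002]
contact_force: [0.2, -5.5, 4.2]
opening: 0.004
finger_force: 2.9
```

```bash
cat > meas.py <<'E'
exec(open("roll.py").read().split("box(\"roll\"")[0])
# pad plate front/back, collar plate y in side strips and rod strip profile
m=ok&(abs(abs(P[...,0]-.546)-.028)<.006)&(P[...,2]>.045)&(P[...,2]<.064)&(P[...,1]>-.1)&(P[...,1]<.03)&(col.max(2)<95)
q=P[m];print("plate y",m.sum(),np.percentile(q[:,1],[2,50,98])*1000, "z>.055 median",np.median(q[q[:,2]>.055][:,1])*1000)
m=ok&(abs(P[...,0]-.545)<.006)&(P[...,2]>.03)&(P[...,2]<.065)&(P[...,1]>-.05)&(P[...,1]<.05)
q=P[m];b=col[m].mean(1)
o=[]
for y in np.arange(-50,50,2):
    k=(q[:,1]*1000>=y)&(q[:,1]*1000<y+2)
    if k.sum(): o.append((int(y),int(q[k][:,2].max()*1000),int(np.median(b[k]))))
print("rod profile (y,zmax,bright)",o)
m=ok&(abs(P[...,0]-.547)<.02)&(P[...,2]>.055)&(P[...,2]<.075)&(P[...,1]<-.02)&(col[...,0]>col[...,2]+40)
print("roll top strip y",np.percentile(P[m][:,1],[1,99])*1000)
m=ok&(P[...,1]>.06)&(P[...,1]<.14)&(P[...,2]>.165)&(P[...,2]<.182)&(P[...,0]>.52)&(P[...,0]<.532)
print("bar y",np.percentile(P[m][:,1],[2,98])*1000)
print("F",s["contact_force"],s["finger_force"],s["time"])
E
python3 meas.py
```

```text
[0.54538622 0.0687118  0.14297907] 0.004186002304461937
plate y 369 [-44.59072818 -37.84929639 -35.60769344] z>.055 median -41.47290173835257
rod profile (y,zmax,bright) [(-50, 55, 95), (-48, 50, 84), (-46, 58, 61), (-44, 59, 41), (-42, 59, 96), (-40, 60, 122), (-38, 59, 57), (-36, 50, 149), (-34, 50, 160), (-32, 50, 157), (-30, 50, 157), (-28, 49, 164), (-26, 49, 150), (-24, 50, 161), (-22, 50, 92), (-20, 49, 133), (-18, 50, 164), (-16, 50, 157), (-14, 50, 167), (-12, 52, 138), (-10, 52, 143), (-8, 53, 146), (-6, 55, 124), (-4, 57, 121), (-2, 57, 128), (0, 56, 78), (2, 51, 123), (4, 50, 133), (6, 50, 133), (8, 50, 133), (10, 50, 134), (12, 50, 83), (14, 48, 106), (16, 48, 100), (18, 48, 107), (20, 48, 96), (22, 48, 113), (24, 48, 96), (26, 49, 101), (28, 48, 101), (30, 49, 98), (32, 47, 109), (34, 48, 99), (36, 47, 108), (38, 47, 99), (40, 47, 109), (42, 48, 99), (44, 47, 108), (46, 48, 106), (48, 47, 108)]
roll top strip y [-115.03288175  -50.4900781 ]
bar y [81.54909725 97.73179493]
F [ 0.19464117 -5.54093785  4.21356075] 2.8501734137535095 21.85
```

Dark ring at y≈-21, collar front ≈-11: spring still free, roll about at the teeth. Plenty of stroke left, so I'll continue this stroke gradually.

{"api": "step_arm", "payload": {
  "commands": [
    {"gripper": 1,"x": 0,"y": 2,"z": 0,"spin": 0},
    {"gripper": 1,"x": 0,"y": 2,"z": 0,"spin": 0},
    {"gripper": 1,"x": 0,"y": 2,"z": 0,"spin": 0},
    {"gripper": 1,"x": 0,"y": 2,"z": 0,"spin": 0},
    {"gripper": 1,"x": 0,"y": 0,"z": 0,"spin": 0},
    {"gripper": 1,"x": 0,"y": 0,"z": 0,"spin": 0},
    {"gripper": 1,"x": 0,"y": 0,"z": 0,"spin": 0},
    {"gripper": 1,"x": 0,"y": 0,"z": 0,"spin": 0},
    {"gripper": 1,"x": 0,"y": 0,"z": 0,"spin": 0},
    {"gripper": 1,"x": 0,"y": 0,"z": 0,"spin": 0}
  ]
}}

```text
time: 22.9
eef_pos: [0.5454, 0.0759, 0.1434]
tcp_rot: [-0.015, 1.0, -0.002, 0.002]
contact_force: [-1.2, -7.5, 6.7]
opening: 0.0
finger_force: 3.7
```

```bash
sed -i 's/arange(-50,50,2)/arange(-50,14,1)/;s/>=y)&(q\[:,1\]\*1000<y+2)/>=y)\&(q[:,1]*1000<y+1)/' meas.py; python3 meas.py
```

```text
[0.54541721 0.07586228 0.14336185] 0.00019206480928529067
plate y 374 [-45.0948426  -38.15939491 -35.86688422] z>.055 median -41.636569951477085
rod profile (y,zmax,bright) [(-50, 54, 97), (-49, 54, 105), (-48, 51, 76), (-46, 56, 69), (-45, 57, 55), (-44, 58, 40), (-43, 58, 40), (-42, 58, 66), (-41, 60, 109), (-40, 60, 125), (-39, 60, 116), (-38, 59, 56), (-37, 59, 60), (-36, 51, 156), (-35, 49, 147), (-34, 50, 165), (-33, 50, 150), (-32, 49, 147), (-31, 50, 161), (-30, 50, 166), (-29, 49, 155), (-28, 50, 166), (-27, 49, 147), (-26, 49, 155), (-25, 49, 155), (-24, 49, 156), (-23, 49, 162), (-22, 50, 91), (-21, 49, 86), (-20, 50, 142), (-19, 50, 162), (-18, 49, 155), (-17, 49, 176), (-16, 51, 142), (-15, 52, 140), (-14, 52, 145), (-13, 52, 139), (-12, 53, 146), (-11, 52, 152), (-10, 52, 143), (-9, 54, 121), (-8, 56, 116), (-7, 56, 120), (-6, 57, 129), (-5, 57, 132), (-4, 56, 103), (-3, 56, 67), (-2, 53, 120), (-1, 50, 124), (0, 51, 137), (1, 50, 125), (2, 50, 136), (3, 50, 137), (4, 50, 137), (5, 50, 121), (6, 50, 137), (7, 50, 132), (8, 50, 138), (9, 50, 79), (10, 48, 107), (11, 48, 124), (12, 48, 100), (13, 47, 128)]
roll top strip y [-114.77540125  -48.24335264]
bar y [ 88.66890289 104.73001358]
F [-1.16623664 -7.45057716  6.67044477] 3.7464462965726852 22.9
```

{"api": "step_arm", "payload": {
  "commands": [
    {"gripper": 1,"x": 0,"y": 2,"z": 0,"spin": 0},
    {"gripper": 1,"x": 0,"y": 2,"z": 0,"spin": 0},
    {"gripper": 1,"x": 0,"y": 2,"z": 0,"spin": 0},
    {"gripper": 1,"x": 0,"y": 1,"z": 0,"spin": 0},
    {"gripper": 1,"x": 0,"y": 0,"z": 0,"spin": 0},
    {"gripper": 1,"x": 0,"y": 0,"z": 0,"spin": 0},
    {"gripper": 1,"x": 0,"y": 0,"z": 0,"spin": 0},
    {"gripper": 1,"x": 0,"y": 0,"z": 0,"spin": 0},
    {"gripper": 1,"x": 0,"y": 0,"z": 0,"spin": 0},
    {"gripper": 1,"x": 0,"y": 0,"z": 0,"spin": 0}
  ]
}}

```text
time: 23.95
eef_pos: [0.5453, 0.0825, 0.1436]
tcp_rot: [-0.015, 1.0, -0.003, 0.002]
contact_force: [-0.7, -8.8, 7.6]
opening: -0.001
finger_force: 4.3
```

```bash
python3 meas.py
python3 - <<'E'
import cv2,glob,os
f=max(glob.glob("pics/w*.png"),key=os.path.getmtime);print(f)
i=cv2.imread(f);cv2.imwrite("pics/z.png",cv2.resize(i[80:300,0:290],(790,600),interpolation=cv2.INTER_CUBIC))
E
```

```text
[0.54532852 0.08246852 0.14358776] -0.00141969063079498
plate y 379 [-44.88645104 -38.10233703 -35.9345038 ] z>.055 median -41.55737524981843
rod profile (y,zmax,bright) [(-50, 53, 97), (-49, 52, 92), (-45, 58, 55), (-44, 58, 40), (-43, 59, 41), (-42, 59, 81), (-41, 59, 118), (-40, 59, 129), (-39, 59, 114), (-38, 60, 56), (-37, 58, 76), (-36, 49, 146), (-35, 49, 151), (-34, 50, 159), (-33, 50, 156), (-32, 50, 169), (-31, 49, 145), (-30, 50, 169), (-29, 50, 149), (-28, 49, 169), (-27, 50, 151), (-26, 49, 159), (-25, 50, 169), (-24, 50, 154), (-23, 50, 130), (-22, 49, 80), (-21, 49, 85), (-20, 51, 149), (-19, 51, 130), (-18, 53, 148), (-17, 52, 134), (-16, 52, 147), (-15, 53, 131), (-14, 53, 153), (-13, 52, 149), (-12, 55, 116), (-11, 55, 116), (-10, 56, 121), (-9, 56, 131), (-8, 57, 133), (-7, 56, 101), (-6, 55, 61), (-5, 50, 106), (-4, 50, 121), (-3, 50, 138), (-2, 50, 121), (-1, 50, 133), (0, 50, 123), (1, 51, 129), (2, 50, 129), (3, 50, 130), (4, 50, 133), (5, 51, 139), (6, 50, 70), (7, 48, 76), (8, 48, 114), (9, 48, 95), (10, 47, 112), (11, 47, 133), (12, 48, 111), (13, 48, 98)]
roll top strip y [-114.57508192  -47.76990492]
bar y [ 95.23787976 111.56313739]
F [-0.66910705 -8.8148404   7.59803349] 4.328799247741699 23.95
pics/w239.png
```

View pics/z.png

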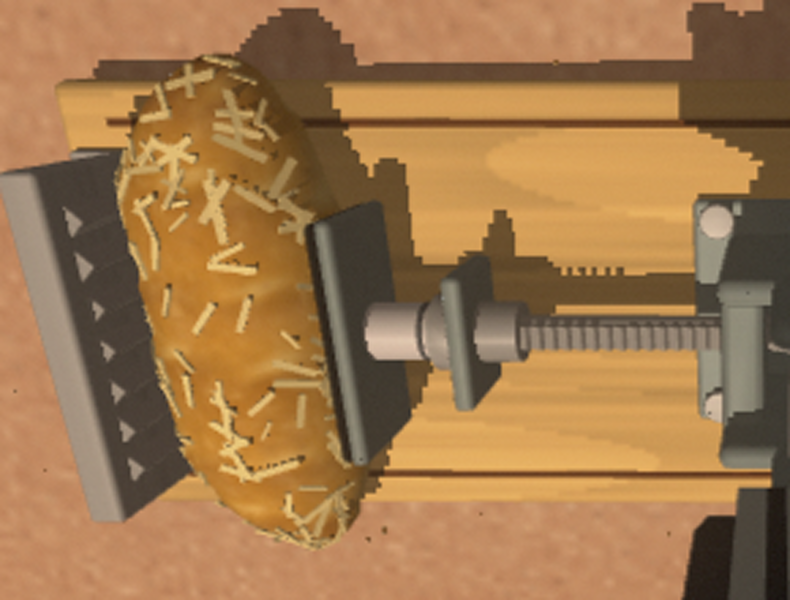

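The ring (crop 425,335) just meets the collar (435,335). The pad stopped at y −45 mm while the collar kept advancing, so the roll is pressed on the teeth at about 9–10 mm. Handing in.

```bash
python3 -c "
from plant import *
print(sign_off())"
```

```text
the job is handed in; nothing more can be done
None
```

I handed the job in at about 24 s of the 70 s allowed; the interface returned no verdict. The guard is upright on the worktop clear of the clamp. The roll lies on the board, pressed against the fence with the pad about 9–10 mm in (read from the dark ring meeting the collar), and closed fingers hold the trigger pulled by pushing the bar, because a pinch on it slipped off.

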